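# Lay the parts of a stripped power supply on their outline pads

## Task

A power supply has been taken apart on the repair bench. Set the fan, the heat sink, the toroidal transformer and the capacitor each on the dark pad that shows its white outline, flat on its base and wholly inside the white shape, turned so that the fan and the heat sink line up with their outlines. Set the parts down rather than dropping them, and leave the solder spool and the flux tin where they stand.

Things in the scene. Friction and masses are not known exactly. Their poses are not given: they have to be found in the camera images.
- fan: Cooling fan, black square frame 50 x 50 mm, 20 mm high, lying flat, with round blades and a silver hub on top (about 0.05 kg). Rigid, loose. Origin at the centre of its underside, z up. x and y run along its sides; any of the four quarter turns is as good.
- heatsink: Bare aluminium finned heat sink, a block 65 mm (along its x) by 40 mm (along its y), 25 mm high, fins up and running along x (about 0.1 kg). It can be pinched across its 40 mm width, on the outer fins, which are solid to the fingers. Rigid, loose. Origin at the centre of its underside, z up.
- toroid: Toroidal transformer, a round yellow disc 60 mm in diameter, 28 mm high, copper windings and a black centre on top, no open hole (about 0.32 kg). Rigid, loose. Origin at the centre of its underside, z up.
- capacitor: Large blue can capacitor standing upright, 35 mm in diameter, 50 mm high, silver top, white stripe down one side (about 0.07 kg). Rigid, loose. Origin at the centre of its underside, z up.
- pad_fan: Pad for the fan: white square 66 x 66 mm with a dark round hole 44 mm wide and a white dot in the middle; the square's sides run along the pad's x and y. Dark grey flat square pad, 96 x 96 mm, 4 mm thick, fixed to the bench. Origin at the centre of its underside (the white shape is centred on it), z up, x and y along its sides.
- pad_heatsink: Pad for the heat sink: plain white rectangle, 81 mm along the pad's x by 56 mm along its y. Dark grey flat square pad, 96 x 96 mm, 4 mm thick, fixed to the bench. Origin at the centre of its underside (the white shape is centred on it), z up, x and y along its sides.
- pad_toroid: Pad for the toroidal transformer: white disc 76 mm in diameter with a dark dot 24 mm wide in the middle. Dark grey flat square pad, 96 x 96 mm, 4 mm thick, fixed to the bench. Origin at the centre of its underside (the white shape is centred on it), z up, x and y along its sides.
- pad_capacitor: Pad for the capacitor: plain white disc 51 mm in diameter. Dark grey flat square pad, 96 x 96 mm, 4 mm thick, fixed to the bench. Origin at the centre of its underside (the white shape is centred on it), z up, x and y along its sides.
- solder_spool: Bystander, leave it: spool of solder wire standing on end, red flanges 48 mm in diameter, 36 mm high, loose. Origin at the centre of its underside.
- flux_tin: Bystander, leave it: small round tin, purple lid 46 mm in diameter, 20 mm high, loose. Origin at the centre of its underside.

How it is judged:
By the outcome, as a careful person would: the job done as asked, in the order asked, and still so for the second after the job is handed in, with the robot touching nothing.
It also fails if it takes over 104 s, if anything falls off the work surface, if the arm or the gripper's body presses on something with over 40 N, if the wrist force passes 120 N, or if a joint passes its speed limit or range.

## Robot

A 6-joint arm with a two-finger parallel gripper is mounted at the origin on the work surface. World frame = base frame: x ahead of the robot, y to its left, z up, the work surface at z = 0. Lengths are in m, angles in degrees, forces in N, time in s.
With the tool pointing down it reaches from about 0.25 to 0.725 m from the base axis. Payload 9.7 kg.
Tool frame: the origin (TCP) lies where the fingers leave the gripper's body, on its centre line; the fingertips stand 73 mm ahead of it and the grasp point (between the pads) lies 54 mm ahead of it; z points along the fingers, y is the line along which they close (so a half turn about z gives the same grasp; the last joint's range is limited). The gripper opens to 85 mm and grips with 20 to 120 N. Pads are 22 mm wide; open, the fingers measure 114 mm over their backs; the gripper's body (76 mm by 85 mm) begins 54 mm behind the grasp point. The pads swing forward as they close: fully open they stand 13 mm farther back than shut.
Start: joints at [-66.062, 4.979, 10.078, 95.1, 0, 90], TCP at [0.223, -0.503, 0.304] pointing down, gripper open.
Joint ranges: [-179.16, 179.16], [-48.56, 103.87], [-65.8, 70.77], [-126.05, 130.52], [-82.76, 87.17], [-180, 180]. Speed limits (degrees/s): [127.2, 127.2, 147.25, 180, 180, 180].

## Interface

Orientations are given as [roll, pitch, yaw] about the fixed x, y, z axes, in that order (R = Rz(yaw) Ry(pitch) Rx(roll)).
In Python, from workcell import sensors, imaging, bot gives the robot as it stands.
- The arm moves only by the tool apply_moves, never from a script. Its argument "rows" is a list of rows, each a list of 3 entries, a list of its own where there are three numbers: the shift along the tool's x, y, z in units of 10 cm (1.0 is 10 cm), then the turn, a rotation vector about the tool's x, y, z in units of 30 degrees (1.0 is 30 degrees), then the opening, from 0 (shut) to 1 (fully open). A call has 1 to 20 rows; each row is the pose to reach, as a shift and turn from the pose commanded when the call began, along the tool's axes at that moment; what a row does not reach only later rows make up. A row lasts 1/10 s, in which the tool goes at most 50 mm and 8.59 degrees, less where a joint would pass 70% of its speed; a pose out of reach is approached as far as the arm can. A call with a number of a shift or a turn outside -1 to 1 is refused whole. A call with a gripper value outside its range is refused whole. The fingers move at their own pace and stop on an object; "force" is the grip in N (left out, the last holds). Time passes only in rows, so rows that repeat a pose let the fingers close. It gives the time, the measured TCP pose, the force, the opening and the grip force at its end, in the units of the state.
- sensors.get_obs(): the state, without advancing time (a new reading comes with each control period).
- imaging.camera(name): name is "scene" or "top" or "wrist"; returns (picture, depth): 384x512x3 uint8, red, green, blue; 384x512 float32, m along the optical axis (not along the pixel's ray), 0 where there is no reading.
- imaging.get_calibration(name): a dict with "intrinsics" (3x3 intrinsics, pixels), "world_from_camera" (4x4, takes a point from camera to world coordinates). Camera axes: x right, y down, z forward; pixel columns grow to the right and rows downward; lengths in m; the calibration is good to about 2 mm. A picture is of the moment at which its call begins: read the wrist's pose just before it. get_calibration takes no time and is no camera call; for the wrist camera it gives the pose at the moment of the call.
- bot.job_done(): hands the job in; it is judged then, once.
The state is a dict: "time": time; "q": joint angles; "qd": joint speeds; "joint_efforts": joint torques, N m; "ee_pos": TCP position; "tcp_rot": TCP orientation; "wrist_force": force on the tool from outside, world axes, zero at the start; "torque": the same for the moment, N m; "opening": finger opening in m; "grasp_force": force on a finger pad.
Only numpy, scipy, OpenCV 4.12 (cv2) and the standard library are available. Lean on these libraries where they do the work, as an engineer would, in place of code of your own. Each camera call takes 0.05 s, during which the arm holds its last target. There are 200 camera calls.

## Working session

There is one attempt and no reset: what is moved stays moved. The work goes in short steps, Python scripts to look and compute and a tool call to move; the robot and the scene stay as the last step left them, time stands still between calls to the robot, and variables do not carry over. Pictures are saved under pics/ and viewed, at most 14 in all, crops included, and the job is handed in when it is done.

Besides the shell and the picture viewer there is one more tool, called after ">>>" as name([rows], argument=value, ...), one row to a line, values as JSON. apply_moves: Moves the arm, as the interface text tells. Its arguments: {"type":"object","properties":{"rows":{"type":"array"},"force":{"type":"number"}},"required":["rows"]}

```bash
ls; mkdir -p pics
cat > h.py <<'E'
import numpy as np, cv2
from workcell import sensors, imaging, bot
def snap(name, fn=None):
    c=imaging.get_calibration(name); p,d=imaging.camera(name)
    if fn: cv2.imwrite('pics/'+fn, p[:,:,::-1])
    return p,d,np.array(c['intrinsics']),np.array(c['world_from_camera'])
def ray(K,T,uv,z):
    uv=np.atleast_2d(uv).astype(float)
    r=np.c_[(uv[:,0]-K[0,2])/K[0,0],(uv[:,1]-K[1,2])/K[1,1],np.ones(len(uv))]@T[:3,:3].T
    s=(z-T[2,3])/r[:,2]
    return T[:3,3]+r*s[:,None]
E
python3 - <<'E'
from h import *
p,d,K,T=snap('top','top.png'); p2,d2,K2,T2=snap('scene','scene.png')
np.savez('top.npz',p=p,d=d,K=K,T=T); print(K,T.round(3))
print(sensors.get_obs())
E
```

```text
pics
[[421.36350584   0.         258.58028542]
 [  0.         421.36350584 187.90320221]
 [  0.           0.           1.        ]] [[-0.086 -0.976  0.199  0.298]
 [-0.996  0.085 -0.013  0.007]
 [-0.004 -0.2   -0.98   1.12 ]
 [ 0.     0.     0.     1.   ]]
{'time': 0.1, 'q': array([-6.60611630e+01,  5.00715153e+00,  1.00397866e+01,  9.50970978e+01,
       -3.15788262e-04,  8.99991436e+01]), 'qd': array([ 0.02943323, -0.03350472,  0.09152747,  0.08609914, -0.01491185,
       -0.05240954]), 'joint_efforts': array([ 2.21554983e-03, -5.21560085e+01,  4.65653908e+01,  1.60135265e-02,
        1.21835274e-04, -8.93413386e-06]), 'ee_pos': array([ 0.22312629, -0.50259596,  0.30326865]), 'tcp_rot': array([-1.79935537e+02,  3.14824565e-04,  2.39396938e+01]), 'wrist_force': array([ 0.43482058, -0.04566427,  0.41298846]), 'torque': array([ 1.61282755e-02, -8.00613549e-05,  1.50316842e-02]), 'grasp_force': 0.0, 'opening': 0.0852469512146383}
```

View pics/top.png

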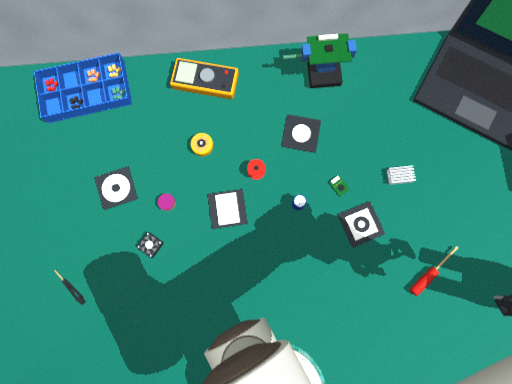

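View pics/scene.png

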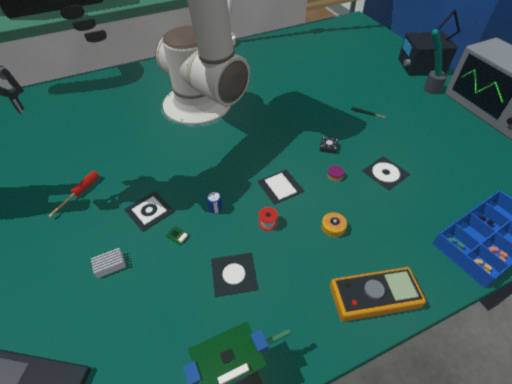

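The top view shows the fan at (149,244), toroid (202,144), heat sink (401,175) and capacitor (299,202). The pads are fan (361,224), heat sink (228,209), toroid (116,188) and capacitor (301,133). The spool is at (256,169) and the flux tin at (166,202).

```bash
cat > m.py <<'E'
from h import *
Z=np.load('top.npz');p,d,K,T=[Z[k] for k in 'pdKT']
hsv=cv2.cvtColor(p,cv2.COLOR_RGB2HSV);H,S,V=[hsv[:,:,i].astype(int) for i in range(3)]
nongreen=~((H>65)&(H<95)&(S>100))
white=(S<60)&(V>140)
dk=(V<75)&(S<110)
items=dict(fan=(149,244,.02,nongreen,17),heatsink=(401,175,.025,nongreen,20),toroid=(202,144,.028,(H<32)&(S>100)&(V>120),18),cap=(299,202,.05,nongreen,13),
 pad_fan=(361,224,.004,nongreen,32),pad_hs=(228,209,.004,nongreen,28),pad_tor=(116,188,.004,nongreen,30),pad_cap=(301,133,.004,nongreen,28),spool=(256,169,.036,(S>150)&((H<8)|(H>172)),14),tin=(166,202,.02,(H>140)&(H<172),12))
for n,(u,v,z,m,r) in items.items():
    w=np.zeros_like(m);w[v-r:v+r+1,u-r:u+r+1]=m[v-r:v+r+1,u-r:u+r+1]
    c=max(cv2.findContours(w.astype(np.uint8),0,2)[0],key=cv2.contourArea)
    P=ray(K,T,c[:,0],z); R=cv2.minAreaRect((P[:,:2]*1000).astype(np.float32))
    print(n,np.round(R[0],0),np.round(R[1],0),round(R[2],1),'r',round(np.hypot(*R[0])))
E
python3 m.py; python3 -c "
from h import *
k=imaging.get_calibration('wrist');print(np.array(k['intrinsics']).round(1),np.array(k['world_from_camera']).round(3))"
```

```text
fan [397. 287.] [51. 49.] 50.6 r 490
heatsink [ 524. -388.] [47. 74.] 0.9 r 652
toroid [655. 137.] [60. 62.] 85.0 r 669
cap [ 471. -107.] [35. 41.] 39.8 r 483
pad_fan [ 405. -270.] [96. 95.] 17.7 r 487
pad_hs [477.  81.] [95. 94.] 3.5 r 484
pad_tor [560. 378.] [96. 95.] 13.7 r 676
pad_cap [ 670. -138.] [95. 95.] 74.5 r 684
spool [572.  -4.] [45. 52.] 85.0 r 572
tin [507. 241.] [42. 44.] 41.6 r 561
[[312.2   0.  254.4]
 [  0.  312.2 191.8]
 [  0.    0.    1. ]] [[ 0.406 -0.869 -0.282  0.295]
 [-0.914 -0.387 -0.123 -0.471]
 [-0.002  0.308 -0.951  0.373]
 [ 0.     0.     0.     1.   ]]
```

>>> apply_moves([
  [[0.48,-0.14,0],[0,0,0],1],
  [[0.95,-0.28,0],[0,0,0],1],
])

```text
time: 0.3
ee_pos: [0.2986, -0.4383, 0.3032]
tcp_rot: [-179.9, 0.0, 23.8]
wrist_force: [0.1, -0.4, -0.5]
opening: 0.0854
grasp_force: 0.0
```

>>> apply_moves([
  [[0.48,-0.14,0],[0,0,0],1],
  [[0.95,-0.28,0],[0,0,0],1],
])

```text
time: 0.5
ee_pos: [0.3751, -0.373, 0.3036]
tcp_rot: [-180.0, 0.0, 23.9]
wrist_force: [0.2, -0.2, -0.5]
opening: 0.0854
grasp_force: 0.0
```

>>> apply_moves([
  [[0.48,-0.14,0],[0,0,0],1],
  [[0.95,-0.28,0],[0,0,0],1],
  [[0.95,-0.28,0],[0,0,0],1],
  [[0.95,-0.28,0],[0,0,0],1],
  [[0.95,-0.28,0],[0,0,0],1],
])

```text
time: 1.0
ee_pos: [0.4491, -0.3107, 0.3037]
tcp_rot: [-180.0, 0.0, 23.9]
wrist_force: [-1.2, -0.7, 0.4]
opening: 0.0853
grasp_force: 0.0
```

```bash
cat > w.py <<'E'
import sys
from h import *
fn=sys.argv[1]
p,d,K,T=snap('wrist',fn+'.png'); np.savez(fn+'.npz',p=p,d=d,K=K,T=T)
o=sensors.get_obs();print(o['time'],o['ee_pos'].round(4),o['tcp_rot'].round(2),o['opening'],o['grasp_force'],o['wrist_force'])
E
python3 w.py w1
```

```text
1.05 [ 0.4488 -0.311   0.3038] [-1.7999e+02  2.0000e-02  2.3860e+01] 0.08590624241810448 0.0 [-0.2532863  -0.48039209  0.4687906 ]
```

View pics/w1.png

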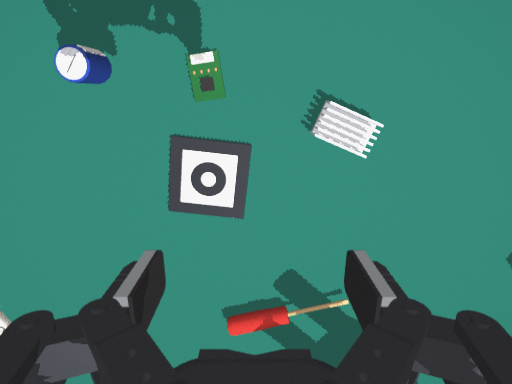

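The wrist view shows the fan pad at (209,178), heat sink (346,128) and capacitor (72,65). Next I go to the fan.

>>> apply_moves([
  [[0.05,-0.25,0],[0,0,-0.22],1],
  [[0.1,-0.5,0],[0,0,-0.45],1],
  [[0.15,-0.74,0],[0,0,-0.67],1],
  [[0.2,-0.98,0],[0,0,-0.9],1],
])

```text
time: 1.45
ee_pos: [0.4269, -0.2129, 0.3039]
tcp_rot: [180.0, 0.0, 51.1]
wrist_force: [-0.8, 0.4, -0.2]
opening: 0.0855
grasp_force: 0.0
```

>>> apply_moves([
  [[0.34,-0.42,0],[0,0,0],1],
  [[0.67,-0.85,0],[0,0,0],1],
  [[0.67,-0.85,0],[0,0,0],1],
])

```text
time: 1.75
ee_pos: [0.4027, -0.1049, 0.3046]
tcp_rot: [180.0, -0.1, 51.0]
wrist_force: [0.4, -0.8, 0.9]
opening: 0.0854
grasp_force: 0.0
```

>>> apply_moves([
  [[0.34,-0.42,0],[0,0,0],1],
  [[0.67,-0.85,0],[0,0,0],1],
  [[0.67,-0.85,0],[0,0,0],1],
])

```text
time: 2.05
ee_pos: [0.3794, 0.0007, 0.3043]
tcp_rot: [180.0, -0.1, 51.0]
wrist_force: [-0.3, -1.3, 0.3]
opening: 0.085
grasp_force: 0.0
```

>>> apply_moves([
  [[0.34,-0.42,0],[0,0,0],1],
  [[0.67,-0.85,0],[0,0,0],1],
  [[0.67,-0.85,0],[0,0,0],1],
])

```text
time: 2.35
ee_pos: [0.356, 0.1065, 0.304]
tcp_rot: [-180.0, -0.1, 51.1]
wrist_force: [-0.3, -1.0, 0.2]
opening: 0.0856
grasp_force: 0.0
```

>>> apply_moves([
  [[0.34,-0.42,0],[0,0,0],1],
  [[0.67,-0.85,0],[0,0,0],1],
  [[0.67,-0.85,0],[0,0,0],1],
  [[0.67,-0.85,0],[0,0,0],1],
  [[0.67,-0.85,0],[0,0,0],1],
])

```text
time: 2.85
ee_pos: [0.3336, 0.2085, 0.3039]
tcp_rot: [180.0, 0.0, 50.9]
wrist_force: [-0.9, -1.2, -0.6]
opening: 0.0856
grasp_force: 0.0
```

```bash
python3 w.py w2
```

```text
2.9 [0.3337 0.2083 0.3039] [1.7998e+02 1.0000e-02 5.0810e+01] 0.08519605056287066 0.0 [ 0.58937468  0.54438619 -1.14782236]
```

View pics/w2.png

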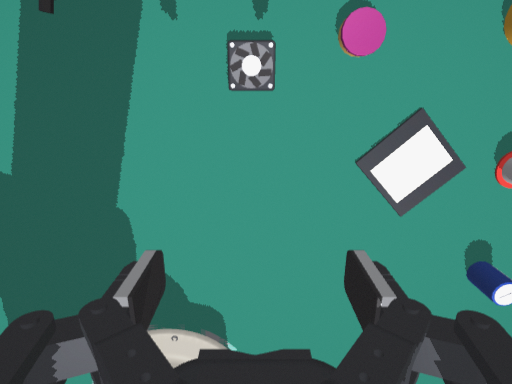

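Fan at (251,65), with its screws at the corners, and the heat sink pad at (411,162). Next I measure both, plus the fan pad from w1.

```bash
cat >> h.py <<'E'
def load(fn):
    Z=np.load(fn+'.npz');p,d,K,T=[Z[k] for k in 'pdKT']
    hsv=cv2.cvtColor(p,cv2.COLOR_RGB2HSV);H,S,V=[hsv[:,:,i].astype(int) for i in range(3)]
    M=dict(ng=~((H>60)&(H<100)&(S>100)),white=(S<60)&(V>140),blue=(H>100)&(H<135)&(S>120),yellow=(H<35)&(S>110)&(V>110),bright=(S<70)&(V>110))
    return M,K,T
def meas(fn,box,z,mask,hull=True):
    M,K,T=load(fn);u0,v0,u1,v1=box;w=np.zeros(M[mask].shape,np.uint8);w[v0:v1,u0:u1]=M[mask][v0:v1,u0:u1]
    cs=cv2.findContours(w,0,2)[0]
    c=np.vstack([q for q in cs if cv2.contourArea(q)>1 or len(q)>3]) if hull else max(cs,key=cv2.contourArea)
    P=(ray(K,T,c[:,0],z)[:,:2]*1000).astype(np.float32)
    R=cv2.minAreaRect(P);C=cv2.minEnclosingCircle(P)
    return np.round(R[0],1),np.round(R[1],1),round(R[2],1),'circ',np.round(C[0],1),round(C[1],1)
def rel(xy):
    o=sensors.get_obs();a=np.radians(o['tcp_rot'][2]);d=np.array(xy)/1000-o['ee_pos'][:2];c,s=np.cos(a),np.sin(a)
    return 'tool x,y (10cm):',np.round([10*(c*d[0]+s*d[1]),10*(s*d[0]-c*d[1])],3)
E
python3 - <<'E'
from h import *
print('padfan',meas('w1',(160,125,260,225),.004,'ng',0),meas('w1',(175,145,243,213),.004,'white',0))
print('padhs',meas('w2',(345,100,475,225),.004,'ng',0),meas('w2',(360,115,460,210),.004,'white',0))
f=meas('w2',(222,32,282,96),.02,'white');print('fan screws',f,rel(f[0]))
f=meas('w2',(238,52,264,80),.02,'white',0);print('hub',f,rel(f[0]))
print('hs',meas('w1',(300,85,390,165),.025,'bright',0))
E
```

```text
padfan (array([ 403.4, -268.7]), array([96.6, 95.6]), 17.3, 'circ', array([ 403.5, -268.4]), 66.3) (array([ 403.1, -268.6]), array([67.5, 67.1]), 17.4, 'circ', array([ 403.3, -268.7]), 46.5)
padhs (array([475.3,  84.6]), array([95.5, 96.1]), 3.4, 'circ', array([476.,  85.]), 66.5) (array([475.5,  83.5]), array([82.2, 57.6]), 3.4, 'circ', array([475.4,  83.7]), 49.0)
fan screws (array([395.8, 291.4]), array([44.9, 45. ]), 50.9, 'circ', array([395.9, 291.3]), 30.5) ('tool x,y (10cm):', array([ 1.037, -0.043]))
hub (array([395.3, 291.6]), array([26.4, 26.6]), 50.9, 'circ', array([395.2, 291.5]), 18.7) ('tool x,y (10cm):', array([ 1.035, -0.049]))
hs (array([ 524.6, -387.7]), array([40.9, 70.5]), 1.1, 'circ', array([ 524.4, -387.9]), 39.8)
```

>>> apply_moves([
  [[0.3,-0.01,0.3],[0,0,0],1],
  [[0.6,-0.03,0.6],[0,0,0],1],
  [[1.0,-0.04,1.0],[0,0,0],1],
  [[1.0,-0.04,1.0],[0,0,0],1],
])

```text
time: 3.3
ee_pos: [0.3941, 0.2892, 0.1991]
tcp_rot: [-179.9, 0.3, 50.8]
wrist_force: [-1.3, -1.6, -0.1]
opening: 0.0857
grasp_force: 0.0
```

>>> apply_moves([
  [[0.04,0,0.4],[0,0,0],1],
  [[0.04,0,0.8],[0,0,0],1],
  [[0.04,0,0.8],[0,0,0],1],
  [[0.04,0,0.8],[0,0,0],1],
])

```text
time: 3.7
ee_pos: [0.3959, 0.2919, 0.1252]
tcp_rot: [180.0, 0.0, 50.8]
wrist_force: [0.4, 0.3, 0.5]
opening: 0.0855
grasp_force: 0.0
```

>>> apply_moves([
  [[0,0,0.2],[0,0,0],1],
  [[0,0,0.4],[0,0,0],1],
  [[0,0,0.48],[0,0,0],1],
  [[0,0,0.48],[0,0,0],1],
])

```text
time: 4.1
ee_pos: [0.3959, 0.2929, 0.0771]
tcp_rot: [180.0, -0.1, 50.9]
wrist_force: [-0.6, -0.2, 0.4]
opening: 0.0857
grasp_force: 0.0
```

>>> apply_moves([
  [[0,0,0],[0,0,0],0.5],
  [[0,0,0],[0,0,0],0.45],
  [[0,0,0],[0,0,0],0.4],
  [[0,0,0],[0,0,0],0.4],
  [[0,0,0],[0,0,0],0.4],
  [[0,0,0],[0,0,0],0.4],
  [[0,0,0],[0,0,0],0.4],
  [[0,0,0],[0,0,0],0.4],
], force=30)

```text
time: 4.9
ee_pos: [0.3959, 0.2934, 0.0773]
tcp_rot: [180.0, -0.1, 50.9]
wrist_force: [-0.5, -1.6, 4.8]
opening: 0.0493
grasp_force: 31.0
```

>>> apply_moves([
  [[0,0,-0.2],[0,0,0],0.4],
  [[0,0,-0.6],[0,0,0],0.4],
  [[0,0,-1.0],[0,0,0],0.4],
])

```text
time: 5.2
ee_pos: [0.395, 0.2928, 0.1771]
tcp_rot: [-180.0, 0.1, 50.9]
wrist_force: [1.3, -0.4, -0.5]
opening: 0.0491
grasp_force: 31.8
```

>>> apply_moves([
  [[-0.26,0.21,-0.1],[0,0,0.2],0.4],
  [[-0.52,0.42,-0.2],[0,0,0.4],0.4],
  [[-0.78,0.63,-0.2],[0,0,0.6],0.4],
])

```text
time: 5.5
ee_pos: [0.3955, 0.1921, 0.198]
tcp_rot: [180.0, -0.2, 32.8]
wrist_force: [1.7, -0.1, -0.5]
opening: 0.0488
grasp_force: 31.8
```

>>> apply_moves([
  [[-0.2,0.3,0],[0,0,0.17],0.4],
  [[-0.4,0.6,0],[0,0,0.35],0.4],
  [[-0.6,0.92,0],[0,0,0.52],0.4],
  [[-0.6,0.92,0],[0,0,0.52],0.4],
])

```text
time: 5.9
ee_pos: [0.3947, 0.0799, 0.1966]
tcp_rot: [179.9, -0.0, 16.9]
wrist_force: [-0.7, 0.2, -0.1]
opening: 0.0491
grasp_force: 31.8
```

>>> apply_moves([
  [[-0.12,0.42,0],[0,0,0],0.4],
  [[-0.24,0.84,0],[0,0,0],0.4],
])

```text
time: 6.1
ee_pos: [0.397, -0.0046, 0.1965]
tcp_rot: [180.0, -0.1, 17.6]
wrist_force: [0.9, -0.1, -0.4]
opening: 0.049
grasp_force: 31.8
```

>>> apply_moves([
  [[-0.12,0.42,0],[0,0,0],0.4],
  [[-0.24,0.84,0],[0,0,0],0.4],
])

```text
time: 6.3
ee_pos: [0.3991, -0.0929, 0.1965]
tcp_rot: [180.0, -0.1, 17.4]
wrist_force: [1.6, -0.3, -0.6]
opening: 0.0491
grasp_force: 31.8
```

>>> apply_moves([
  [[-0.12,0.42,0],[0,0,0],0.4],
  [[-0.24,0.84,0],[0,0,0],0.4],
  [[-0.24,0.84,0],[0,0,0],0.4],
  [[-0.24,0.84,0],[0,0,0],0.4],
  [[-0.24,0.84,0],[0,0,0],0.4],
])

```text
time: 6.8
ee_pos: [0.4014, -0.1782, 0.196]
tcp_rot: [-180.0, -0.0, 17.4]
wrist_force: [-0.1, 0.2, -1.3]
opening: 0.0489
grasp_force: 31.9
```

```bash
python3 w.py w3; python3 -c "
from h import *
print(rel((404.8,-268.1)))"
```

```text
6.85 [ 0.4014 -0.178   0.1961] [-1.7999e+02 -1.0000e-02  1.7440e+01] 0.04932235118149314 31.85710608959198 [ 0.3513513  -0.29683606 -0.06144196]
('tool x,y (10cm):', array([-0.238,  0.87 ]))
```

View pics/w3.png

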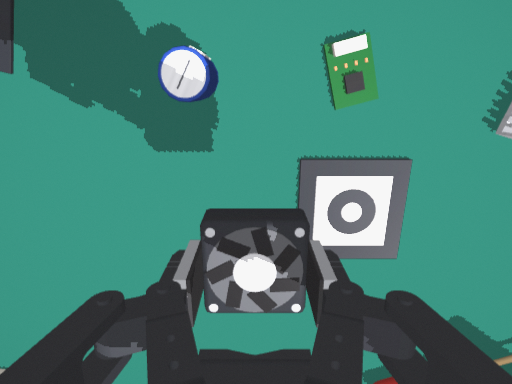

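The fan is held square and level, and its pad is at (351,212). Moving over it and lowering.

>>> apply_moves([
  [[-0.12,0.44,0],[0,0,0],0.4],
  [[-0.24,0.87,0],[0,0,0],0.4],
  [[-0.24,0.87,0.3],[0,0,0],0.4],
  [[-0.24,0.87,0.6],[0,0,0],0.4],
  [[-0.24,0.87,0.8],[0,0,0],0.4],
  [[-0.24,0.87,0.95],[0,0,0],0.4],
  [[-0.24,0.87,1.0],[0,0,0],0.4],
  [[-0.24,0.87,1.0],[0,0,0],0.4],
  [[-0.24,0.87,1.0],[0,0,0],0.4],
])

```text
time: 7.75
ee_pos: [0.4048, -0.2692, 0.097]
tcp_rot: [179.9, -0.1, 17.4]
wrist_force: [-0.4, -0.1, 0.5]
opening: 0.0491
grasp_force: 31.9
```

>>> apply_moves([
  [[0,0,0.05],[0,0,0],0.4],
  [[0,0,0.1],[0,0,0],0.4],
  [[0,0,0.12],[0,0,0],0.4],
  [[0,0,0.13],[0,0,0],0.4],
  [[0,0,0.14],[0,0,0],0.4],
  [[0,0,0.14],[0,0,0],0.4],
  [[0,0,0.14],[0,0,0],0.4],
])

```text
time: 8.45
ee_pos: [0.4042, -0.2693, 0.082]
tcp_rot: [180.0, -0.0, 17.3]
wrist_force: [-0.2, 0.3, -1.1]
opening: 0.0493
grasp_force: 31.9
```

>>> apply_moves([
  [[0,0,0.01],[0,0,0],0.4],
  [[0,0,0.01],[0,0,0],0.4],
  [[0,0,0.015],[0,0,0],0.4],
  [[0,0,0.015],[0,0,0],0.4],
])

```text
time: 8.85
ee_pos: [0.4043, -0.2694, 0.0813]
tcp_rot: [180.0, -0.0, 17.3]
wrist_force: [-3.4, 2.7, 9.7]
opening: 0.0492
grasp_force: 33.0
```

>>> apply_moves([
  [[0,0,0],[0,0,0],0.7],
  [[0,0,0],[0,0,0],0.9],
  [[0,0,0],[0,0,0],1],
  [[0,0,0],[0,0,0],1],
  [[0,0,-0.2],[0,0,0],1],
  [[0,0,-0.5],[0,0,0],1],
])

```text
time: 9.45
ee_pos: [0.4033, -0.2687, 0.1292]
tcp_rot: [-179.8, 0.1, 17.3]
wrist_force: [0.0, -0.3, 0.7]
opening: 0.0855
grasp_force: 0.0
```

>>> apply_moves([
  [[0,0,-0.3],[0,0,0.22],1],
  [[0,0,-0.6],[0,0,0.45],1],
  [[0,0,-0.9],[0,0,0.67],1],
  [[0,0,-1.0],[0,0,0.89],1],
  [[0,0,-1.0],[0,0,0.89],1],
])

```text
time: 9.95
ee_pos: [0.4048, -0.2696, 0.2321]
tcp_rot: [179.9, -0.2, -9.5]
wrist_force: [0.4, 0.5, 0.6]
opening: 0.0855
grasp_force: 0.0
```

>>> apply_moves([
  [[0,0,-0.2],[0,0,0.22],1],
  [[0,0,-0.4],[0,0,0.45],1],
  [[0,0,-0.6],[0,0,0.67],1],
  [[0,0,-0.7],[0,0,0.89],1],
  [[0,0,-0.7],[0,0,0.89],1],
])

```text
time: 10.45
ee_pos: [0.3974, -0.2794, 0.3006]
tcp_rot: [-179.5, -0.0, -35.0]
wrist_force: [0.5, 0.1, -1.2]
opening: 0.0856
grasp_force: 0.0
```

>>> apply_moves([
  [[0,0,0],[0,0,0.22],1],
  [[0,0,0],[0,0,0.45],1],
  [[0,0,0],[0,0,0.67],1],
  [[0,0,0],[0,0,0.89],1],
  [[0,0,0],[0,0,0.89],1],
])

```text
time: 10.95
ee_pos: [0.2975, -0.3602, 0.2981]
tcp_rot: [-175.0, 0.7, -52.5]
wrist_force: [0.0, 0.1, 0.2]
opening: 0.0848
grasp_force: 0.0
```

>>> apply_moves([
  [[0.18,-0.24,0],[0,0,0.22],1],
  [[0.36,-0.49,0],[0,0,0.44],1],
  [[0.55,-0.74,0],[0,0,0.66],1],
  [[0.73,-0.98,0],[0,0,0.88],1],
  [[0.73,-0.98,0],[0,0,0.88],1],
  [[0.73,-0.98,0],[0,0,0.88],1],
  [[0.73,-0.98,0],[0,0,0.88],1],
  [[0.73,-0.98,0],[0,0,0.88],1],
])

```text
time: 11.75
ee_pos: [0.1598, -0.4539, 0.3037]
tcp_rot: [-172.7, 3.0, -73.6]
wrist_force: [1.1, -0.3, -0.1]
opening: 0.085
grasp_force: 0.0
```

```bash
python3 w.py w4
```

```text
11.8 [ 0.158  -0.4539  0.3041] [-172.86    2.97  -73.72] 0.08554028265080167 0.0 [-1.55300591 -1.32306637  0.34844817]
```

View pics/w4.png

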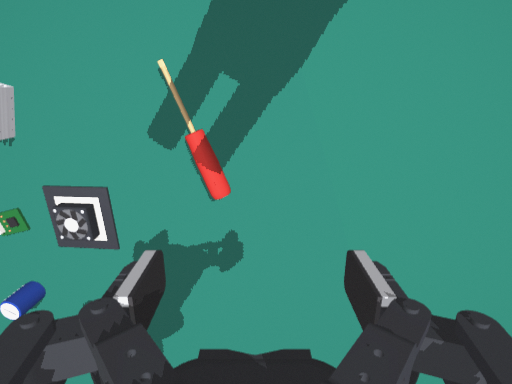

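The arm has drifted off, so I suspect a joint limit. The fan is on its pad at (75,222), seen obliquely. I'll check the joints.

```bash
python3 -c "
from h import *
o=sensors.get_obs();print(o['q'].round(1))
from scipy.spatial.transform import Rotation as R
print(R.from_euler('xyz',o['tcp_rot'],degrees=True).as_matrix().round(3))
M,K,T=load('w4')
print(meas('w4',(55,195,105,250),.024,'white'))
print(ray(K,T,(72,225),.024))"
```

```text
[-73.9  -2.1   2.6  97.7   7.1 179.8]
[[ 0.28  -0.954  0.105]
 [-0.959 -0.272  0.084]
 [-0.052 -0.124 -0.991]]
(array([ 393.5, -282.5]), array([69.5, 64.1]), 16.6, 'circ', array([ 393.7, -282.4]), 46.3)
[[ 0.40189318 -0.26877147  0.024     ]]
```

```bash
cat >> h.py <<'E'
def to(xyz,yaw):
    from scipy.spatial.transform import Rotation as R
    o=sensors.get_obs();C=R.from_euler('xyz',o['tcp_rot'],degrees=True);G=R.from_euler('xyz',[180,0,yaw],degrees=True)
    return (C.inv().apply(np.array(xyz)-o['ee_pos'])*10).round(3),((C.inv()*G).as_rotvec(True)/30).round(3)
E
python3 -c "
from h import *
print(to((.2,-.454,.30),-48))"
```

```text
(array([ 0.121, -0.395,  0.084]), array([-0.256,  0.044, -0.862]))
```

>>> apply_moves([
  [[0.03,-0.1,0.02],[-0.06,0.01,-0.22],1],
  [[0.06,-0.2,0.04],[-0.13,0.02,-0.43],1],
  [[0.09,-0.3,0.06],[-0.19,0.03,-0.65],1],
  [[0.12,-0.4,0.08],[-0.26,0.04,-0.86],1],
  [[0.12,-0.4,0.08],[-0.26,0.04,-0.86],1],
  [[0.12,-0.4,0.08],[-0.26,0.04,-0.86],1],
])

```text
time: 12.4
ee_pos: [0.2034, -0.4533, 0.3012]
tcp_rot: [-179.9, 0.1, -48.0]
wrist_force: [1.5, -0.4, -0.5]
opening: 0.0857
grasp_force: 0.0
```

>>> apply_moves([
  [[0.13,-0.15,0],[0,0,-0.25],1],
  [[0.27,-0.3,0],[0,0,-0.5],1],
  [[0.4,-0.45,0],[0,0,-0.75],1],
  [[0.53,-0.6,0],[0,0,-1],1],
])

```text
time: 12.8
ee_pos: [0.2833, -0.4531, 0.3017]
tcp_rot: [-179.9, 0.0, -17.8]
wrist_force: [-0.3, 0.9, 0.0]
opening: 0.0857
grasp_force: 0.0
```

>>> apply_moves([
  [[0.19,-0.06,0],[0,0,-0.25],1],
  [[0.38,-0.12,0],[0,0,-0.5],1],
  [[0.57,-0.19,0],[0,0,-0.75],1],
  [[0.76,-0.25,0],[0,0,-1],1],
  [[0.76,-0.25,0],[0,0,-1],1],
])

```text
time: 13.3
ee_pos: [0.3643, -0.4528, 0.301]
tcp_rot: [-179.9, -0.0, 12.2]
wrist_force: [-0.1, -0.8, -1.0]
opening: 0.0855
grasp_force: 0.0
```

```bash
python3 -c "
from h import *
o=sensors.get_obs();print(o['ee_pos'],o['tcp_rot'],o['q'].round(1))
print(to((.44,-.454,.28),42))"
```

```text
[ 0.3643009  -0.45278749  0.30103232] [-1.79900839e+02 -2.26375259e-02  1.21634021e+01] [-5.120e+01  9.400e+00  1.460e+01  9.530e+01  1.000e-01  1.166e+02]
(array([0.737, 0.172, 0.21 ]), array([-0.003, -0.002, -0.995]))
```

>>> apply_moves([
  [[0.18,0.04,0.05],[0,0,-0.25],1],
  [[0.37,0.09,0.1],[0,0,-0.5],1],
  [[0.55,0.13,0.15],[0,0,-0.75],1],
  [[0.74,0.17,0.21],[0,0,-1],1],
  [[0.74,0.17,0.21],[0,0,-1],1],
])

```text
time: 13.8
ee_pos: [0.4395, -0.454, 0.2794]
tcp_rot: [-179.9, -0.0, 42.0]
wrist_force: [-0.0, -0.6, -0.6]
opening: 0.0859
grasp_force: 0.0
```

>>> apply_moves([
  [[0.15,0.14,0.05],[0,0,-0.25],1],
  [[0.3,0.27,0.1],[0,0,-0.5],1],
  [[0.45,0.4,0.15],[0,0,-0.75],1],
  [[0.6,0.54,0.2],[0,0,-1],1],
  [[0.6,0.54,0.2],[0,0,-1],1],
])

```text
time: 14.3
ee_pos: [0.5201, -0.4541, 0.2598]
tcp_rot: [-179.9, -0.1, 71.9]
wrist_force: [-0.6, -0.0, -0.4]
opening: 0.0854
grasp_force: 0.0
```

>>> apply_moves([
  [[0.1,0,0],[0,0,-0.25],1],
  [[0.2,0,0],[0,0,-0.5],1],
  [[0.2,0,0],[0,0,-0.64],1],
  [[0.2,0,0],[0,0,-0.64],1],
  [[0.2,0,0],[0,0,-0.64],1],
])

```text
time: 14.8
ee_pos: [0.5249, -0.4354, 0.2618]
tcp_rot: [180.0, 0.0, 90.8]
wrist_force: [0.6, 0.5, 0.2]
opening: 0.0851
grasp_force: 0.0
```

```bash
python3 w.py w5
```

```text
14.85 [ 0.5251 -0.4354  0.2617] [1.7998e+02 1.0000e-02 9.0880e+01] 0.08543244391842773 0.0 [ 0.55280307 -0.47823389  0.0871865 ]
```

View pics/w5.png

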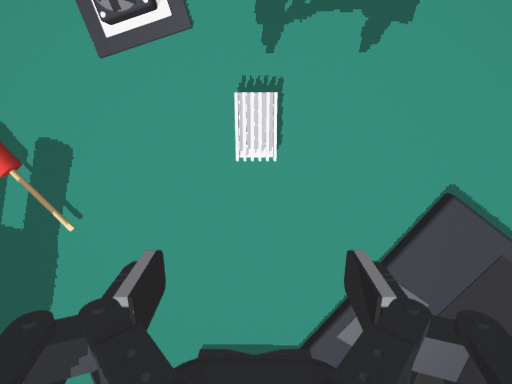

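The heat sink spans columns 236–277 and rows 93–161, and is almost aligned with the gripper.

```bash
python3 -c "
from h import *
f=meas('w5',(225,80,290,170),.025,'bright',0);print(f,rel(f[0]))
print(to((f[0][0]/1000,f[0][1]/1000,.08),91.5))"
```

```text
(array([ 524.6, -390.2]), array([40.7, 64.8]), 1.1, 'circ', array([ 524.9, -390.1]), 37.9) ('tool x,y (10cm):', array([0.452, 0.002]))
(array([0.452, 0.002, 1.817]), array([ 0.001,  0.   , -0.021]))
```

>>> apply_moves([
  [[0.2,0,0.3],[0,0,0],1],
  [[0.45,0,0.6],[0,0,0],1],
  [[0.45,0,1.0],[0,0,0],1],
  [[0.45,0,1.0],[0,0,0],1],
  [[0.45,0,1.0],[0,0,0],1],
])

```text
time: 15.35
ee_pos: [0.5246, -0.3902, 0.1619]
tcp_rot: [-180.0, -0.0, 91.1]
wrist_force: [-0.9, 0.4, -0.4]
opening: 0.0852
grasp_force: 0.0
```

>>> apply_moves([
  [[0,0,0.3],[0,0,0],1],
  [[0,0,0.6],[0,0,0],1],
  [[0,0,0.84],[0,0,0],1],
  [[0,0,0.84],[0,0,0],1],
])

```text
time: 15.75
ee_pos: [0.5245, -0.3903, 0.0764]
tcp_rot: [-179.9, -0.1, 91.1]
wrist_force: [0.3, -0.1, -0.1]
opening: 0.0855
grasp_force: 0.0
```

>>> apply_moves([
  [[0,0,0],[0,0,0],0.5],
  [[0,0,0],[0,0,0],0.4],
  [[0,0,0],[0,0,0],0.35],
  [[0,0,0],[0,0,0],0.3],
  [[0,0,0],[0,0,0],0.3],
  [[0,0,0],[0,0,0],0.3],
  [[0,0,0],[0,0,0],0.3],
  [[0,0,0],[0,0,0],0.3],
], force=40)

```text
time: 16.55
ee_pos: [0.5258, -0.3906, 0.0796]
tcp_rot: [179.8, 0.1, 91.2]
wrist_force: [-1.0, -0.9, 5.3]
opening: 0.039
grasp_force: 41.4
```

```bash
python3 -c "
from h import *
o=sensors.get_obs();print(o['ee_pos'],o['tcp_rot'],o['q'].round(1))
print(rel((524.6,-390.2)))"
```

```text
[ 0.52584995 -0.39059233  0.07957031] [1.79840593e+02 1.28956296e-01 9.11935028e+01] [-36.6  20.5   3.5  72.8  -0.   52.2]
('tool x,y (10cm):', array([ 0.004, -0.012]))
```

>>> apply_moves([
  [[0,0,-0.2],[0,0,0],0.3],
  [[0,0,-0.6],[0,0,0],0.3],
  [[0,0,-1.0],[0,0,0],0.3],
  [[0,0,-1.0],[0,0,0],0.3],
])

```text
time: 16.95
ee_pos: [0.5267, -0.3912, 0.1849]
tcp_rot: [179.5, 0.4, 91.2]
wrist_force: [-0.1, -0.6, -0.1]
opening: 0.0393
grasp_force: 40.7
```

>>> apply_moves([
  [[0.3,-0.03,-0.1],[0,0,-0.25],0.3],
  [[0.6,-0.05,-0.2],[0,0,-0.51],0.3],
  [[0.94,-0.08,-0.2],[0,0,-0.77],0.3],
])

```text
time: 17.25
ee_pos: [0.5153, -0.2958, 0.1988]
tcp_rot: [179.9, 0.1, 114.6]
wrist_force: [1.6, 0.4, -0.8]
opening: 0.0393
grasp_force: 40.7
```

>>> apply_moves([
  [[0.3,0.1,0],[0,0,-0.25],0.3],
  [[0.6,0.2,0],[0,0,-0.51],0.3],
  [[0.9,0.3,0],[0,0,-0.77],0.3],
])

```text
time: 17.55
ee_pos: [0.5051, -0.2006, 0.1975]
tcp_rot: [180.0, 0.0, 137.7]
wrist_force: [0.4, 1.0, -1.0]
opening: 0.0389
grasp_force: 40.7
```

>>> apply_moves([
  [[0.24,0.21,0],[0,0,-0.25],0.3],
  [[0.48,0.42,0],[0,0,-0.51],0.3],
  [[0.71,0.63,0],[0,0,-0.77],0.3],
])

```text
time: 17.85
ee_pos: [0.4954, -0.1061, 0.1976]
tcp_rot: [180.0, 0.1, 160.8]
wrist_force: [0.7, -0.7, -0.9]
opening: 0.0392
grasp_force: 40.7
```

>>> apply_moves([
  [[0.14,0.29,0],[0,0,-0.25],0.3],
  [[0.28,0.57,0],[0,0,-0.51],0.3],
  [[0.41,0.86,0],[0,0,-0.77],0.3],
  [[0.41,0.86,0],[0,0,-0.77],0.3],
  [[0.41,0.86,0],[0,0,-0.77],0.3],
  [[0.41,0.86,0],[0,0,-0.77],0.3],
])

```text
time: 18.45
ee_pos: [0.4859, -0.0131, 0.1974]
tcp_rot: [-180.0, 0.0, -176.5]
wrist_force: [0.3, 0.4, -0.4]
opening: 0.039
grasp_force: 40.8
```

```bash
python3 w.py w6; python3 -c "
from h import *
print(to((.4752,.0836,.0846),183.4))"
```

```text
18.5 [ 0.4859 -0.0133  0.1973] [-1.7998e+02  2.0000e-02 -1.7650e+02] 0.03914778420540917 40.77442646026611 [-0.26569074 -0.11992325 -1.25108216]
(array([0.048, 0.974, 1.127]), array([-0.001,  0.001,  0.003]))
```

View pics/w6.png

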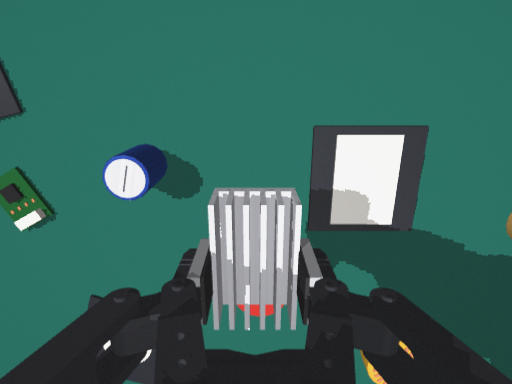

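The heat sink is held squarely, and its pad at (365,180) is lined up with it. Lowering.

>>> apply_moves([
  [[0.03,0.48,0],[0,0,0],0.3],
  [[0.05,0.97,0],[0,0,0],0.3],
  [[0.05,0.97,0.3],[0,0,0],0.3],
  [[0.05,0.97,0.6],[0,0,0],0.3],
  [[0.05,0.97,0.8],[0,0,0],0.3],
  [[0.05,0.97,0.95],[0,0,0],0.3],
  [[0.05,0.97,1.0],[0,0,0],0.3],
  [[0.05,0.97,1.0],[0,0,0],0.3],
  [[0.05,0.97,1.0],[0,0,0],0.3],
])

```text
time: 19.4
ee_pos: [0.4754, 0.0837, 0.0983]
tcp_rot: [180.0, 0.1, -176.4]
wrist_force: [1.0, -0.4, -0.7]
opening: 0.0387
grasp_force: 40.9
```

>>> apply_moves([
  [[0,0,0.05],[0,0,0],0.3],
  [[0,0,0.08],[0,0,0],0.3],
  [[0,0,0.1],[0,0,0],0.3],
  [[0,0,0.11],[0,0,0],0.3],
  [[0,0,0.12],[0,0,0],0.3],
  [[0,0,0.12],[0,0,0],0.3],
  [[0,0,0.12],[0,0,0],0.3],
])

```text
time: 20.1
ee_pos: [0.4748, 0.0839, 0.0853]
tcp_rot: [-180.0, 0.0, -176.4]
wrist_force: [-0.1, 0.1, -0.8]
opening: 0.0391
grasp_force: 41.0
```

>>> apply_moves([
  [[0,0,0.01],[0,0,0],0.3],
  [[0,0,0.015],[0,0,0],0.3],
  [[0,0,0.02],[0,0,0],0.3],
  [[0,0,0.02],[0,0,0],0.3],
])

```text
time: 20.5
ee_pos: [0.4748, 0.0839, 0.0836]
tcp_rot: [-180.0, 0.0, -176.4]
wrist_force: [-1.8, -1.2, 4.2]
opening: 0.0389
grasp_force: 41.4
```

>>> apply_moves([
  [[0,0,0],[0,0,0],0.6],
  [[0,0,0],[0,0,0],0.8],
  [[0,0,0],[0,0,0],1],
  [[0,0,0],[0,0,0],1],
  [[0,0,-0.2],[0,0,0],1],
  [[0,0,-0.5],[0,0,0],1],
])

```text
time: 21.1
ee_pos: [0.4738, 0.0837, 0.1322]
tcp_rot: [-180.0, -0.2, -176.4]
wrist_force: [1.1, 0.2, 0.6]
opening: 0.0852
grasp_force: 0.0
```

>>> apply_moves([
  [[0,0,-0.3],[0,0,0.25],1],
  [[0,0,-0.7],[0,0,0.5],1],
  [[0,0,-1.0],[0,0,0.74],1],
])

```text
time: 21.4
ee_pos: [0.4748, 0.0839, 0.2355]
tcp_rot: [180.0, 0.1, 161.1]
wrist_force: [1.0, 0.2, -0.2]
opening: 0.0855
grasp_force: 0.0
```

>>> apply_moves([
  [[-0.2,0.02,-0.1],[0,0,0.25],1],
  [[-0.4,0.04,-0.2],[0,0,0.5],1],
  [[-0.62,0.05,-0.2],[0,0,0.74],1],
])

```text
time: 21.7
ee_pos: [0.5361, 0.0689, 0.2551]
tcp_rot: [179.9, 0.1, 138.9]
wrist_force: [0.5, 0.9, 0.5]
opening: 0.085
grasp_force: 0.0
```

>>> apply_moves([
  [[-0.2,0.1,0],[0,0,0.25],1],
  [[-0.4,0.2,0],[0,0,0.5],1],
  [[-0.55,0.28,0],[0,0,0.74],1],
])

```text
time: 22.0
ee_pos: [0.5961, 0.0538, 0.2529]
tcp_rot: [180.0, 0.0, 116.7]
wrist_force: [-0.3, -0.2, -0.1]
opening: 0.0856
grasp_force: 0.0
```

>>> apply_moves([
  [[-0.14,0.16,0],[0,0,0.25],1],
  [[-0.28,0.32,0],[0,0,0.5],1],
  [[-0.41,0.47,0],[0,0,0.74],1],
  [[-0.41,0.47,0],[0,0,0.74],1],
  [[-0.41,0.47,0],[0,0,0.74],1],
  [[-0.41,0.47,0],[0,0,0.74],1],
])

```text
time: 22.6
ee_pos: [0.6549, 0.0392, 0.2534]
tcp_rot: [180.0, 0.0, 94.9]
wrist_force: [-1.2, 0.3, 0.3]
opening: 0.0854
grasp_force: 0.0
```

```bash
python3 w.py w7
```

```text
22.65 [0.6549 0.0392 0.2537] [179.98   0.    94.92] 0.08572932720906096 0.0 [-0.02459496 -0.45564311  0.41396519]
```

View pics/w7.png

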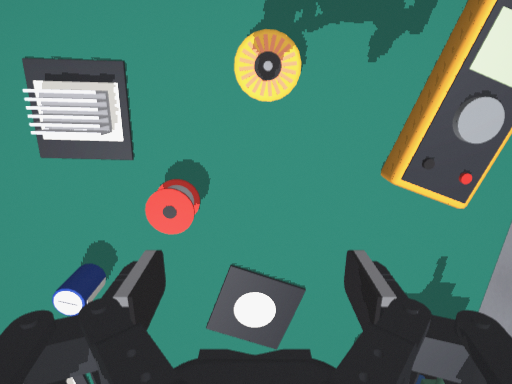

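Toroid at (267,65), capacitor pad at (255,310). The heat sink is on its pad, and the multimeter is clear.

```bash
python3 -c "
from h import *
f=meas('w7',(228,22,308,106),.028,'yellow',0);print(f,rel(f[0]))
print('padcap',meas('w7',(205,262,308,350),.004,'ng',0),meas('w7',(228,288,282,332),.004,'bright',0))
c=f[4];print(to((c[0]/1000,c[1]/1000,.08),94.9))"
```

```text
(array([656.9, 139.2]), array([58.6, 58.6]), 56.1, 'circ', array([656.8, 139.2]), 29.7) ('tool x,y (10cm):', array([0.994, 0.106]))
padcap (array([ 669.2, -134.7]), array([97.1, 95.4]), 74.5, 'circ', array([ 669.2, -134.5]), 66.3) (array([ 668.8, -136.3]), array([51.5, 51.2]), 4.9, 'circ', array([ 669. , -136.4]), 26.6)
(array([0.995, 0.104, 1.737]), array([0.001, 0.   , 0.001]))
```

>>> apply_moves([
  [[0.4,0.04,0],[0,0,0],1],
  [[0.8,0.08,0.2],[0,0,0],1],
  [[1.0,0.1,0.5],[0,0,0],1],
  [[1.0,0.1,0.9],[0,0,0],1],
  [[1.0,0.1,1.0],[0,0,0],1],
  [[1.0,0.1,1.0],[0,0,0],1],
])

```text
time: 23.25
ee_pos: [0.656, 0.1392, 0.1522]
tcp_rot: [-179.8, 0.0, 94.8]
wrist_force: [-0.6, -0.5, 0.4]
opening: 0.0857
grasp_force: 0.0
```

>>> apply_moves([
  [[0,0,0.3],[0,0,0],1],
  [[0,0,0.6],[0,0,0],1],
  [[0,0,0.74],[0,0,0],1],
  [[0,0,0.74],[0,0,0],1],
])

```text
time: 23.65
ee_pos: [0.6568, 0.1388, 0.079]
tcp_rot: [-179.9, 0.0, 94.8]
wrist_force: [-0.1, -0.3, 0.2]
opening: 0.0857
grasp_force: 0.0
```

>>> apply_moves([
  [[0,0,0],[0,0,0],0.7],
  [[0,0,0],[0,0,0],0.6],
  [[0,0,0],[0,0,0],0.5],
  [[0,0,0],[0,0,0],0.5],
  [[0,0,0],[0,0,0],0.5],
  [[0,0,0],[0,0,0],0.5],
  [[0,0,0],[0,0,0],0.5],
], force=60)

```text
time: 24.35
ee_pos: [0.6582, 0.1395, 0.0825]
tcp_rot: [179.8, -0.0, 94.8]
wrist_force: [-1.4, -0.9, 7.4]
opening: 0.0571
grasp_force: 64.9
```

>>> apply_moves([
  [[0,0,-0.2],[0,0,0],0.5],
  [[0,0,-0.5],[0,0,0],0.5],
  [[0,0,-0.8],[0,0,0],0.5],
  [[0,0,-1.0],[0,0,0],0.5],
])

```text
time: 24.75
ee_pos: [0.6577, 0.1395, 0.1831]
tcp_rot: [179.8, -0.0, 94.8]
wrist_force: [0.7, -0.3, -2.5]
opening: 0.0573
grasp_force: 65.2
```

>>> apply_moves([
  [[0.4,-0.13,-0.15],[0,0,0],0.5],
  [[0.83,-0.26,-0.3],[0,0,0],0.5],
])

```text
time: 24.95
ee_pos: [0.6244, 0.2197, 0.2114]
tcp_rot: [179.9, -0.0, 94.6]
wrist_force: [0.2, 0.1, -1.9]
opening: 0.0572
grasp_force: 65.2
```

>>> apply_moves([
  [[0.4,-0.13,0],[0,0,0],0.5],
  [[0.7,-0.22,0],[0,0,0],0.5],
  [[0.83,-0.26,0],[0,0,0],0.5],
  [[0.83,-0.26,0],[0,0,0],0.5],
  [[0.83,-0.26,0],[0,0,0],0.5],
  [[0.83,-0.26,0],[0,0,0],0.5],
])

```text
time: 25.55
ee_pos: [0.592, 0.2993, 0.2094]
tcp_rot: [180.0, 0.0, 94.7]
wrist_force: [-0.9, -1.0, -2.6]
opening: 0.0574
grasp_force: 65.1
```

```bash
python3 w.py w8
```

```text
25.6 [0.592  0.2992 0.2094] [1.7998e+02 2.0000e-02 9.4710e+01] 0.057231298339080236 65.14742827741429 [ 0.07566837  0.42667644 -2.25035283]
```

View pics/w8.png

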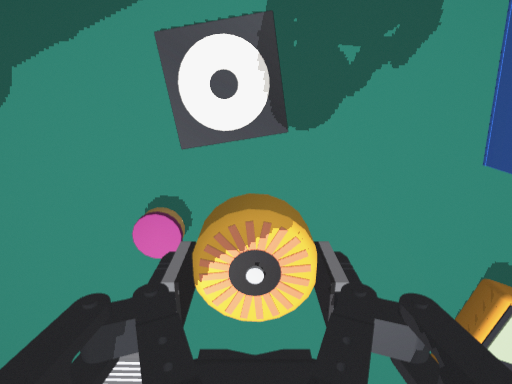

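The toroid is held with its centre at (255,272), and its pad disc is at (223,83).

```bash
python3 -c "
from h import *
f=meas('w8',(170,25,272,136),.004,'bright',0);g=meas('w8',(150,5,292,152),.004,'ng',0);print('pad',f,g)
M,K,T=load('w8')
t=ray(K,T,(255,272),.2094-.0545);print('toroid',t,rel(t[0,:2]*1000))
print(rel(f[4]),rel(g[0]))
for c in (g[0],): print(to((c[0]/1000,c[1]/1000,.0865),94.7))"
```

```text
pad (array([558.8, 380.8]), array([76.4, 76.5]), 40.9, 'circ', array([558.7, 380.8]), 38.7) (array([558.9, 381.1]), array([95.3, 95.5]), 13.9, 'circ', array([558.8, 381.1]), 66.6)
toroid [[0.59146381 0.29938317 0.1549    ]] ('tool x,y (10cm):', array([ 0.002, -0.005]))
('tool x,y (10cm):', array([ 0.84 , -0.265])) ('tool x,y (10cm):', array([ 0.843, -0.263]))
(array([ 0.843, -0.263,  1.228]), array([0.001, 0.001, 0.   ]))
```

>>> apply_moves([
  [[0.42,-0.13,0],[0,0,0],0.5],
  [[0.84,-0.26,0],[0,0,0],0.5],
  [[0.84,-0.26,0.3],[0,0,0],0.5],
  [[0.84,-0.26,0.6],[0,0,0],0.5],
  [[0.84,-0.26,0.85],[0,0,0],0.5],
  [[0.84,-0.26,1.0],[0,0,0],0.5],
  [[0.84,-0.26,1.0],[0,0,0],0.5],
  [[0.84,-0.26,1.0],[0,0,0],0.5],
  [[0.84,-0.26,1.0],[0,0,0],0.5],
])

```text
time: 26.5
ee_pos: [0.5593, 0.3822, 0.1112]
tcp_rot: [179.9, -0.1, 94.8]
wrist_force: [0.7, -0.3, -1.7]
opening: 0.0574
grasp_force: 65.1
```

>>> apply_moves([
  [[0,0,0.06],[0,0,0],0.5],
  [[0,0,0.12],[0,0,0],0.5],
  [[0,0,0.16],[0,0,0],0.5],
  [[0,0,0.19],[0,0,0],0.5],
  [[0,0,0.21],[0,0,0],0.5],
  [[0,0,0.21],[0,0,0],0.5],
  [[0,0,0.21],[0,0,0],0.5],
])

```text
time: 27.2
ee_pos: [0.5585, 0.3821, 0.0883]
tcp_rot: [180.0, 0.0, 94.8]
wrist_force: [1.0, -0.1, -2.4]
opening: 0.0572
grasp_force: 65.2
```

>>> apply_moves([
  [[0,0,0.01],[0,0,0],0.5],
  [[0,0,0.015],[0,0,0],0.5],
  [[0,0,0.02],[0,0,0],0.5],
  [[0,0,0.02],[0,0,0],0.5],
])

```text
time: 27.6
ee_pos: [0.5585, 0.382, 0.0866]
tcp_rot: [180.0, -0.0, 94.8]
wrist_force: [-0.6, 0.0, 1.1]
opening: 0.0574
grasp_force: 65.3
```

>>> apply_moves([
  [[0,0,0.005],[0,0,0],0.5],
  [[0,0,0.005],[0,0,0],0.75],
  [[0,0,0.005],[0,0,0],0.9],
  [[0,0,0],[0,0,0],1],
  [[0,0,0],[0,0,0],1],
  [[0,0,-0.2],[0,0,0],1],
  [[0,0,-0.5],[0,0,0],1],
])

```text
time: 28.3
ee_pos: [0.5577, 0.3815, 0.1346]
tcp_rot: [-179.8, 0.1, 94.8]
wrist_force: [0.8, -0.4, -0.6]
opening: 0.0852
grasp_force: 0.0
```

>>> apply_moves([
  [[0,0,-0.4],[0,0,0],1],
  [[0,0,-0.8],[0,0,0],1],
  [[0,0,-1.0],[0,0,0],1],
])

```text
time: 28.6
ee_pos: [0.5589, 0.3823, 0.2406]
tcp_rot: [179.8, -0.1, 94.8]
wrist_force: [0.4, 0.4, -0.4]
opening: 0.0854
grasp_force: 0.0
```

>>> apply_moves([
  [[-0.45,-0.1,-0.2],[0,0,0],1],
  [[-0.91,-0.21,-0.4],[0,0,0],1],
])

```text
time: 28.8
ee_pos: [0.5451, 0.2908, 0.2757]
tcp_rot: [-180.0, 0.0, 94.9]
wrist_force: [1.4, -0.7, 1.4]
opening: 0.0852
grasp_force: 0.0
```

>>> apply_moves([
  [[-0.45,-0.1,0],[0,0,0],1],
  [[-0.91,-0.21,0],[0,0,0],1],
])

```text
time: 29.0
ee_pos: [0.5318, 0.1972, 0.2764]
tcp_rot: [179.9, -0.0, 94.8]
wrist_force: [0.4, -0.1, -0.0]
opening: 0.0852
grasp_force: 0.0
```

>>> apply_moves([
  [[-0.45,-0.1,0],[0,0,0],1],
  [[-0.91,-0.21,0],[0,0,0],1],
])

```text
time: 29.2
ee_pos: [0.5182, 0.1045, 0.2758]
tcp_rot: [179.9, 0.0, 94.8]
wrist_force: [1.1, -0.3, 0.7]
opening: 0.0852
grasp_force: 0.0
```

>>> apply_moves([
  [[-0.45,-0.1,0],[0,0,0],1],
  [[-0.91,-0.21,0],[0,0,0],1],
])

```text
time: 29.4
ee_pos: [0.5048, 0.0121, 0.2759]
tcp_rot: [179.9, 0.0, 94.8]
wrist_force: [0.4, 0.7, 0.1]
opening: 0.0857
grasp_force: 0.0
```

>>> apply_moves([
  [[-0.45,-0.1,0],[0,0,0],1],
  [[-0.91,-0.21,0],[0,0,0],1],
])

```text
time: 29.6
ee_pos: [0.4915, -0.0804, 0.2759]
tcp_rot: [179.9, 0.0, 94.8]
wrist_force: [1.6, 0.4, -0.0]
opening: 0.0858
grasp_force: 0.0
```

>>> apply_moves([
  [[-0.45,-0.1,0],[0,0,0],1],
  [[-0.91,-0.21,0],[0,0,0],1],
  [[-0.91,-0.21,0],[0,0,0],1],
  [[-0.91,-0.21,0],[0,0,0],1],
  [[-0.91,-0.21,0],[0,0,0],1],
])

```text
time: 30.1
ee_pos: [0.4789, -0.1705, 0.2757]
tcp_rot: [180.0, -0.0, 94.8]
wrist_force: [-0.2, -0.1, -0.9]
opening: 0.0853
grasp_force: 0.0
```

```bash
python3 w.py w9
```

```text
30.15 [ 0.479  -0.1701  0.2757] [179.98  -0.    94.88] 0.08568505328213086 0.0 [ 0.60300299 -0.33668061 -1.10144488]
```

View pics/w9.png

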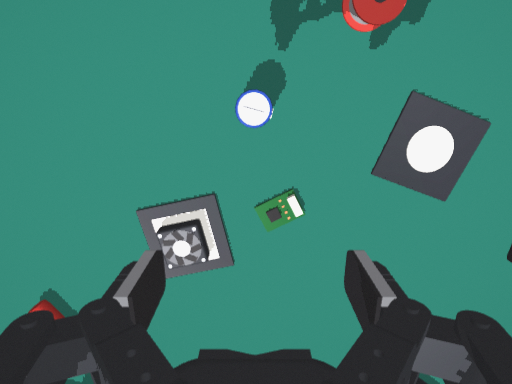

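Capacitor top at (254,108), and its pad at (430,149).

```bash
python3 -c "
from h import *
M,K,T=load('w9');M['wb']=M['bright']|M['blue']
import h
h.load=lambda f:(M,K,T)
f=meas('w9',(230,85,280,133),.05,'wb',0);g=meas('w9',(230,85,280,133),.05,'white',0);print(f,g)
print('pad',meas('w9',(365,85,495,205),.004,'ng',0),meas('w9',(402,122,460,178),.004,'bright',0))
for c in (f[4],g[4]): print(to((c[0]/1000,c[1]/1000,.09),94.9))"
```

```text
(array([ 472.1, -107.8]), array([33.8, 33.9]), 30.2, 'circ', array([ 472.4, -107.6]), 17.5) (array([ 471.7, -107.7]), array([28.7, 28.6]), 49.5, 'circ', array([ 472. , -107.7]), 14.7)
pad (array([ 668.1, -135.9]), array([95.3, 96.6]), 74.6, 'circ', array([ 668.1, -136.1]), 66.7) (array([ 668.6, -136.7]), array([51.1, 52.1]), 15.9, 'circ', array([ 669. , -136.6]), 26.3)
(array([ 0.629, -0.014,  1.857]), array([ 0.001, -0.   , -0.001]))
(array([ 0.628, -0.018,  1.857]), array([ 0.001, -0.   , -0.001]))
```

>>> apply_moves([
  [[0.3,-0.01,0],[0,0,0],1],
  [[0.63,-0.02,0.1],[0,0,0],1],
  [[0.63,-0.02,0.5],[0,0,0],1],
  [[0.63,-0.02,0.9],[0,0,0],1],
  [[0.63,-0.02,1.0],[0,0,0],1],
  [[0.63,-0.02,1.0],[0,0,0],1],
])

```text
time: 30.75
ee_pos: [0.4711, -0.1075, 0.1748]
tcp_rot: [-179.9, -0.0, 94.9]
wrist_force: [0.1, -0.4, 0.3]
opening: 0.0856
grasp_force: 0.0
```

>>> apply_moves([
  [[0,0,0.3],[0,0,0],1],
  [[0,0,0.6],[0,0,0],1],
  [[0,0,0.8],[0,0,0],1],
  [[0,0,0.85],[0,0,0],1],
  [[0,0,0.85],[0,0,0],1],
])

```text
time: 31.25
ee_pos: [0.4723, -0.1086, 0.092]
tcp_rot: [179.9, 0.0, 94.8]
wrist_force: [0.8, 0.4, 0.1]
opening: 0.0853
grasp_force: 0.0
```

>>> apply_moves([
  [[0,0,0],[0,0,0],0.5],
  [[0,0,0],[0,0,0],0.4],
  [[0,0,0],[0,0,0],0.3],
  [[0,0,0],[0,0,0],0.25],
  [[0,0,0],[0,0,0],0.25],
  [[0,0,0],[0,0,0],0.25],
  [[0,0,0],[0,0,0],0.25],
  [[0,0,0],[0,0,0],0.25],
], force=30)

```text
time: 32.05
ee_pos: [0.472, -0.1087, 0.0916]
tcp_rot: [179.9, 0.0, 94.8]
wrist_force: [-1.2, -0.3, 6.5]
opening: 0.0341
grasp_force: 29.6
```

```bash
python3 -c "
from h import *
print(sensors.get_obs()['ee_pos'],rel((472.2,-107.7)))
print(to((.6687,-.1365,.2),94.9))"
```

```text
[ 0.47195533 -0.10866399  0.09157812] ('tool x,y (10cm):', array([0.009, 0.003]))
(array([-0.443,  1.939, -1.081]), array([ 0.003,  0.001, -0.003]))
```

>>> apply_moves([
  [[0,0,-0.15],[0,0,0],0.25],
  [[0,0,-0.5],[0,0,0],0.25],
  [[0,0,-0.85],[0,0,0],0.25],
  [[0,0,-1.0],[0,0,0],0.25],
])

```text
time: 32.45
ee_pos: [0.4723, -0.1087, 0.1938]
tcp_rot: [179.8, 0.1, 94.8]
wrist_force: [0.7, -0.6, 0.3]
opening: 0.0342
grasp_force: 30.2
```

>>> apply_moves([
  [[-0.1,0.4,0],[0,0,0],0.25],
  [[-0.19,0.8,0],[0,0,0],0.25],
  [[-0.23,0.97,0],[0,0,0],0.25],
])

```text
time: 32.75
ee_pos: [0.5724, -0.1237, 0.1895]
tcp_rot: [180.0, 0.0, 94.8]
wrist_force: [-1.1, 1.4, -0.7]
opening: 0.0344
grasp_force: 30.4
```

>>> apply_moves([
  [[-0.1,0.4,0],[0,0,0],0.25],
  [[-0.18,0.75,0],[0,0,0],0.25],
  [[-0.22,0.97,0],[0,0,0],0.25],
  [[-0.22,0.97,0.3],[0,0,0],0.25],
  [[-0.22,0.97,0.5],[0,0,0],0.25],
  [[-0.22,0.97,0.6],[0,0,0],0.25],
  [[-0.22,0.97,0.6],[0,0,0],0.25],
  [[-0.22,0.97,0.6],[0,0,0],0.25],
])

```text
time: 33.55
ee_pos: [0.6688, -0.1372, 0.1314]
tcp_rot: [180.0, 0.0, 94.8]
wrist_force: [0.5, 1.1, -1.6]
opening: 0.0342
grasp_force: 30.6
```

```bash
python3 w.py w10; python3 -c "
from h import *
print(to((.6687,-.1375,.0976),94.8))"
```

```text
33.6 [ 0.669  -0.1372  0.1321] [1.7989e+02 4.0000e-02 9.4800e+01] 0.03413966341810934 30.604634284973145 [ 0.52058488 -0.29350052 -1.90129789]
(array([-0.002, -0.004,  0.345]), array([ 0.004,  0.001, -0.   ]))
```

View pics/w10.png

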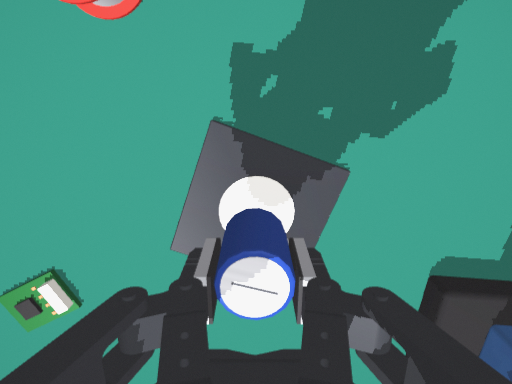

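The capacitor is upright at (255,285) over the white disc at (257,208). Lowering until I feel contact.

>>> apply_moves([
  [[0,0,0.12],[0,0,0],0.25],
  [[0,0,0.22],[0,0,0],0.25],
  [[0,0,0.28],[0,0,0],0.25],
  [[0,0,0.31],[0,0,0],0.25],
  [[0,0,0.33],[0,0,0],0.25],
  [[0,0,0.34],[0,0,0],0.25],
  [[0,0,0.34],[0,0,0],0.25],
  [[0,0,0.34],[0,0,0],0.25],
])

```text
time: 34.4
ee_pos: [0.6688, -0.1372, 0.097]
tcp_rot: [180.0, 0.0, 94.8]
wrist_force: [0.3, -0.6, -1.2]
opening: 0.0346
grasp_force: 30.6
```

>>> apply_moves([
  [[0,0,0.01],[0,0,0],0.25],
  [[0,0,0.015],[0,0,0],0.25],
  [[0,0,0.02],[0,0,0],0.25],
  [[0,0,0.02],[0,0,0],0.25],
])

```text
time: 34.8
ee_pos: [0.6688, -0.1372, 0.0956]
tcp_rot: [179.9, 0.0, 94.8]
wrist_force: [-2.3, 0.5, 5.2]
opening: 0.0341
grasp_force: 31.2
```

Contact at 0.0956 m. I'll release, rise and back away, then check everything.

>>> apply_moves([
  [[0,0,0],[0,0,0],0.5],
  [[0,0,0],[0,0,0],0.8],
  [[0,0,0],[0,0,0],1],
  [[0,0,0],[0,0,0],1],
  [[0,0,0],[0,0,0],1],
  [[0,0,-0.3],[0,0,0],1],
  [[0,0,-0.7],[0,0,0],1],
  [[0,0,-1.0],[0,0,0],1],
])

```text
time: 35.6
ee_pos: [0.6687, -0.1372, 0.1969]
tcp_rot: [179.9, 0.0, 94.8]
wrist_force: [1.0, -0.4, -0.2]
opening: 0.0855
grasp_force: 0.0
```

>>> apply_moves([
  [[-0.2,-0.45,-0.3],[0,0,0],1],
  [[-0.3,-0.9,-0.6],[0,0,0],1],
  [[-0.3,-0.9,-0.6],[0,0,0],1],
])

```text
time: 35.9
ee_pos: [0.5795, -0.1759, 0.2588]
tcp_rot: [179.8, 0.1, 94.7]
wrist_force: [0.4, 0.3, 1.4]
opening: 0.0853
grasp_force: 0.0
```

>>> apply_moves([
  [[-0.2,-0.45,0],[0,0,0],1],
  [[-0.3,-0.9,0],[0,0,0],1],
  [[-0.3,-0.9,0],[0,0,0],1],
])

```text
time: 36.2
ee_pos: [0.4906, -0.213, 0.2547]
tcp_rot: [-179.9, 0.0, 94.7]
wrist_force: [1.2, -0.4, 0.5]
opening: 0.0853
grasp_force: 0.0
```

>>> apply_moves([
  [[-0.2,-0.45,0],[0,0,0],1],
  [[-0.3,-0.9,0],[0,0,0],1],
  [[-0.3,-0.9,0],[0,0,0],1],
  [[-0.3,-0.9,0],[0,0,0],1],
])

```text
time: 36.6
ee_pos: [0.4072, -0.2497, 0.2549]
tcp_rot: [179.9, 0.0, 94.7]
wrist_force: [0.2, 0.3, 0.4]
opening: 0.0852
grasp_force: 0.0
```

```bash
python3 - <<'E'
from h import *
p,d,K,T=snap('top'); np.savez('top2.npz',p=p,d=d,K=K,T=T)
o=[]
for xy in ((403,-269),(475,84),(559,381),(669,-136)):
    C=np.linalg.inv(T)@np.array([xy[0]/1e3,xy[1]/1e3,.01,1]);u=K@C[:3];u=(u[:2]/u[2]).astype(int)
    o.append(cv2.resize(p[max(0,u[1]-30):u[1]+30,u[0]-30:u[0]+30],(390,290),interpolation=2))
cv2.imwrite('pics/fin.png',np.vstack([np.hstack(o[:2]),np.hstack(o[2:])])[:,:,::-1])
E
python3 w.py w11
```

```text
36.7 [ 0.4081 -0.2493  0.2545] [1.7996e+02 1.0000e-02 9.4830e+01] 0.0855938896009827 0.0 [0.11421527 0.197186   0.09272032]
```

View pics/fin.png

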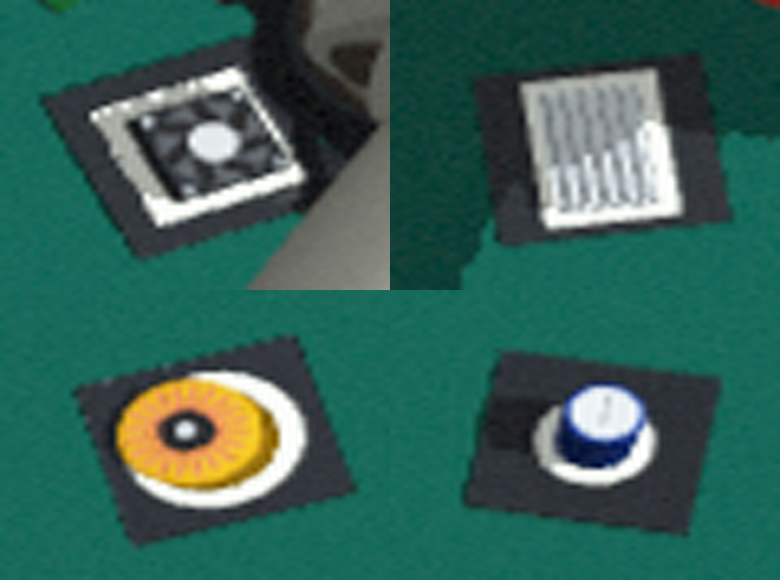

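The crops show the fan, heat sink and capacitor inside their white shapes, allowing for parallax. The toroid at (190,430) looks shifted left, so I'll check its position at its true height.

Run:
```python
from h import *
M,K,T=load('top2')
for n,xy,z,m,r in (('tor',(559,381),.032,'yellow',17),('padtor',(559,381),.004,'ng',27),('cap',(669,-136),.054,'white',8),('hub fan',(403,-269),.024,'white',4)):
    C=np.linalg.inv(T)@np.array([xy[0]/1e3,xy[1]/1e3,z,1]);u=K@C[:3];u=(u[:2]/u[2]).round().astype(int)
    print(n,xy,meas('top2',(u[0]-r,u[1]-r,u[0]+r+1,u[1]+r+1),z,m,0))
```

```text
tor (559, 381) (array([556. , 375.7]), array([67.2, 54.9]), 59.0, 'circ', array([556.4, 375.4]), 33.6)
padtor (559, 381) (array([559.8, 378.4]), array([95.7, 95.1]), 13.5, 'circ', array([559., 378.]), 65.3)
cap (669, -136) (array([ 669.5, -137.5]), array([23.9, 28. ]), 84.0, 'circ', array([ 669.5, -137.5]), 14.5)
hub fan (403, -269) (array([ 403.3, -270.5]), array([15.6, 18.6]), 82.3, 'circ', array([ 403.8, -271.2]), 10.0)
```

```bash
python3 -c "
from h import *
print(bot.job_done())"
```

```text
the job is handed in; nothing more can be done
None
```

I set the fan, heat sink, toroid and capacitor on their pads in that order, and handed the job in at about 37 s. The last camera check put the fan and capacitor within about 3 mm of their pad centres. The toroid is probably as close, though part of its side blurred that measurement. I checked the heat sink by eye only: it is inside its outline. The spool and tin were not touched.

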